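Fetch the block battery from the back of the tip-out bin

TASK

The meter needs a fresh block battery. Tip the battery bin fully forward by the bar on its front, pick the rectangular block battery out of the back row and put it down in the shallow metal tray; leave the round batteries in the bin.

Things in the scene. Friction and masses are not known exactly. Their poses are not given: they have to be found in the camera images.
- bin_handle (a point): Middle of the bin's handle: a level round steel bar 10 mm thick, 80 mm between its posts, 34 mm above the top edge of the bin's front wall; pinch it from above across its thickness. Frame turns with the bin: y along the bar, x from the bin's front to its back, z the bin's own up. Shut, the bar is 132 mm above the worktop; fully tipped it has come 74 mm forward and 30 mm down.
- bin_hinge (a point): Middle of the bin's pivot, low at its front, 16 mm above the worktop; pivot axis = y of this frame (level). Turns with the bin, axes as for bin_handle, which lies at x -4.5, z 116 mm here. Bin is 156 mm wide outside, 150 inside. Front wall x -6 to -3 mm, top z 82 mm; side walls slope from z 82 at the front to z 22 at the back, x 69.
- bin_back (a point): Middle of the floor of the bin's back row (x 55, z -3 mm from bin_hinge, same axes, turns with the bin). The row is 22 mm deep, between a divider 16 mm high and a back wall 25 mm high (above the floor), both 3 mm thick, and 150 mm wide. Shut, it lies under the hood of the fixed grey cabinet.
- bin (a joint): Tilt of the bin, rad: 0 = shut, grows as its top tips forward out of the cabinet; stop at 0.70. Stiff pivot (2 to 4 N at the bar): it stays where it is left. The cabinet is 90 mm deep, 172 wide, 107 high; its hood begins 44 mm behind the pivot. Tipped by 0.6 or more, the back row lies open to a grasp from above.
- block_cell: Block battery: rectangular, 18 x 27 x 46 mm (x, y, z), two snap terminals on top (48 mm with them); origin at the centre of its underside, z to the terminals. Stands in the left or right half of the back row, 27 mm side along the bin's width, and leans with the bin when that is tipped. 20 mm or more free on either side along the width. About 46 g.
- round_cell_back: Round battery 15 mm thick, 50 mm long (along y), origin at the underside's centre; lies along the bin's width in the other half of the back row.
- round_cell_front: Round battery of the same size, lying in the bin's front compartment.
- tray: Fixed shallow open metal tray, 100 x 110 mm (x, y) outside, 18 mm high, walls 3 mm, inner floor 3 mm above the worktop; origin at the centre of its underside. An instrument over 0.2 m tall stands beyond it, and the tipped bin comes near it on the right.

How it is judged:
On the way:
1. the bin is tipped well forward (0.5 rad or more) (value of joint bin above 0.5 rad), for 0.2 s.
At the end, for the whole second after the job is handed in: The block battery rests in the tray (origin within its outline, below 35 mm), released; both round batteries are still in the bin (within 115 mm of the pivot's middle, at most 8 mm before the pivot in the bin's frame). The bin may stay tipped or be shut again (x of block_cell in the frame of tray between -0.05 and 0.05 m and y of block_cell in the frame of tray between -0.055 and 0.055 m and height (world z) of block_cell below 0.035 m and linear speed of block_cell below 0.02 m/s and distance between each of round_cell_back, round_cell_front and bin_hinge below 0.115 m and x of each of round_cell_back, round_cell_front in the frame of bin_hinge above -0.008 m); the robot touches nothing.
It also fails if it takes over 53 s, if anything falls off the work surface, if the arm or the gripper's body presses on something with over 40 N, if the wrist force passes 120 N, or if a joint passes its speed limit or range.

ROBOT

A 7-joint arm with a two-finger parallel gripper is mounted at the origin on a cart in front of the work surface, level with it; the furniture and walls round the work are solid. World frame = base frame: x ahead of the robot, y to its left, z up, the work surface at z = 0. Lengths are in m, angles in rad, forces in N, time in s.
With the tool pointing down it reaches from about 0.4 to 0.875 m from the base axis. Payload 4.4 kg.
Tool frame: the origin (TCP) lies between the finger pads; the fingertips stand 25 mm ahead of it and the grasp point (between the pads) lies 6 mm ahead of it (arm.tips_ahead is the distance from the TCP to the fingertips, in m); y points along the fingers, z is the direction in which the jaws open and shut, and the axes are right-handed (so a half turn about y gives the same grasp; the last joint's range is limited). The gripper opens to 85 mm and grips with 20 to 120 N. Pads are 22 mm wide; open, the fingers measure 114 mm over their backs; the gripper's body (76 mm by 85 mm) begins 54 mm behind the grasp point. The pads swing forward as they close: fully open they stand 13 mm farther back than shut.
Start: joints at [-1.357, 0.628, 0.038, 1.517, -0.027, 0.996, -0.02], TCP at [0.179, 0.625, 0.256] pointing down, gripper open.
Joint ranges: [-3.06, 3.06], [-0.37, 2.12], [-1.25, 1.32], [0.18, 2.47], [-1.1, 4.24], [0.23, 1.98], [-2.94, 2.94]. Speed limits (rad/s): [2.57, 2.57, 3.14, 3.14, 3.14, 3.14, 3.14].

INTERFACE

Orientations are given as a unit quaternion [x, y, z, w].
In Python, from station import arm gives the robot as it stands.
- The arm moves only by the shell command python3 -m pendant 'ROWS' [FORCE]. ROWS is text: rows parted by semicolons, each of 7 numbers parted by spaces: the shift along the tool's x, y, z in mm, then the turn, a rotation vector about the tool's x, y, z in rad, then the finger opening in mm, from 0 to 85.4. A call has 1 to 20 rows; each row is the pose to reach, as a shift and turn from the pose commanded when the call began, along the tool's axes at that moment; what a row does not reach only later rows make up. A row lasts 1/10 s, in which the tool goes at most 50 mm and 8.59 degrees, less where a joint would pass 70% of its speed; a pose out of reach is approached as far as the arm can. A call with a gripper value outside its range is refused whole. The fingers move at their own pace and stop on an object; FORCE is the grip in N (left out, the last holds). Time passes only in rows, so rows that repeat a pose let the fingers close. It gives the time, the measured TCP pose, the force and the opening at its end, in the units of the state.
- arm.get_state(): the state, without advancing time (a new reading comes with each control period).
- arm.camera(name): name is "scene" or "top" or "wrist"; returns the picture (400x640x3 uint8, red, green, blue); there is no depth.
- arm.get_calibration(name): a dict with "camera_matrix" (3x3 intrinsics, pixels), "cam_to_world" (4x4, takes a point from camera to world coordinates). Camera axes: x right, y up, looking along -z (the intrinsics and any distortion apply to the point x, -y, -z); pixel columns grow to the right and rows downward; lengths in m; the calibration is good to about 2 mm. A picture is of the moment at which its call begins: read the wrist's pose just before it. get_calibration takes no time and is no camera call; for the wrist camera it gives the pose at the moment of the call.
- arm.close_job(): hands the job in, once; it reports no verdict.
The state is a dict: "clock": time; "joint_positions": joint angles; "dq": joint speeds; "joint_torque": joint torques, N m; "eef_pos": TCP position; "ee_rot": TCP orientation; "contact_force": force on the tool from outside, world axes, zero at the start; "wrist_torque": the same for the moment, N m; "width": finger opening in m.
Only numpy, scipy, OpenCV 4.12 (cv2) and the standard library are available. Lean on these libraries where they do the work, as an engineer would, in place of code of your own. Each camera call takes 0.05 s, during which the arm holds its last target.

## Working session

There is one attempt and no reset: what is moved stays moved. The work goes in short steps, Python scripts to look and compute and a shell command to move; the robot and the scene stay as the last step left them, time stands still between calls to the robot, and variables do not carry over. Pictures are saved under pics/ and viewed, and the job is handed in when it is done.

```bash
ls; mkdir -p pics
cat > h.py <<'E'
import numpy as np, cv2
from scipy.spatial.transform import Rotation as R
from station import arm
def snap(n,f):
    c=arm.get_calibration(n); im=arm.camera(n)
    cv2.imwrite('pics/'+f+'.png',im[:,:,::-1]); np.savez('pics/'+f+'.npz',K=c['camera_matrix'],T=c['cam_to_world'])
    return im
def ray(f,u,v):
    d=np.load('pics/'+f+'.npz');K,T=d['K'],d['T']
    r=np.linalg.inv(K)@[u,v,1]; r=T[:3,:3]@[r[0],-r[1],-r[2]]
    return T[:3,3],r/np.linalg.norm(r)
def onz(f,u,v,z):
    o,r=ray(f,u,v); return o+r*(z-o[2])/r[2]
def tri(a,b):
    o1,r1=ray(*a);o2,r2=ray(*b)
    s=np.linalg.lstsq(np.c_[r1,-r2],o2-o1,rcond=None)[0]
    p,q=o1+s[0]*r1,o2+s[1]*r2
    return (p+q)/2,np.linalg.norm(p-q)
def proj(f,P):
    d=np.load('pics/'+f+'.npz');K,T=d['K'],d['T']
    p=T[:3,:3].T@(np.array(P)-T[:3,3]); q=K@[p[0],-p[1],-p[2]]; return q[:2]/q[2]
def totool(d):
    s=arm.get_state(); return R.from_quat(s['ee_rot']).inv().apply(d)*1000
E
python3 - <<'E'
from h import *
for n in('scene','top','wrist'): snap(n,n+'0'); d=np.load(f'pics/{n}0.npz');print(n,d['K'].round(1).tolist(),d['T'].round(3).tolist())
s=arm.get_state()
for k in s: print(k,np.round(s[k],4))
print(R.from_quat(s['ee_rot']).as_matrix().round(3), arm.tips_ahead)
print([a for a in dir(arm) if a[0]!='_'])
E
```

```text
pics
scene [[476.8, 0.0, 312.3], [0.0, 476.8, 196.0], [0.0, 0.0, 1.0]] [[0.908, 0.315, -0.275, 0.233], [-0.418, 0.704, -0.574, -0.853], [0.013, 0.636, 0.771, 0.781], [0.0, 0.0, 0.0, 1.0]]
top [[398.1, 0.0, 322.2], [0.0, 398.1, 199.6], [0.0, 0.0, 1.0]] [[0.016, 0.985, -0.174, 0.346], [-1.0, 0.02, 0.021, -0.327], [0.024, 0.173, 0.985, 0.927], [0.0, 0.0, 0.0, 1.0]]
wrist [[276.8, 0.0, 320.3], [0.0, 276.8, 199.3], [0.0, 0.0, 1.0]] [[0.276, -0.927, -0.255, 0.114], [0.961, 0.265, 0.075, 0.643], [-0.001, -0.266, 0.964, 0.372], [0.0, 0.0, 0.0, 1.0]]
clock 0.15
joint_positions [-1.3568  0.6291  0.0385  1.5181 -0.027   0.9963 -0.02  ]
dq [-0.0005 -0.0035 -0.0002 -0.0035 -0.0003 -0.0008 -0.0005]
joint_torque [ 1.60000e-03 -5.63804e+01  1.22780e+00 -1.93651e+01  1.11000e-02
  7.40000e-03  0.00000e+00]
eef_pos [0.1794 0.6243 0.2556]
ee_rot [ 0.7007 -0.0987  0.0986 -0.6997]
contact_force [0.4957 0.1896 0.1677]
wrist_torque [-0.0416 -0.0067  0.0383]
width 0.0854
[[ 0.961 -0.     0.276]
 [-0.276 -0.001  0.961]
 [ 0.    -1.    -0.001]] 0.025
['PlanningError', 'camera', 'close_job', 'get_calibration', 'get_state', 'tips_ahead']
```

View pics/scene0.png

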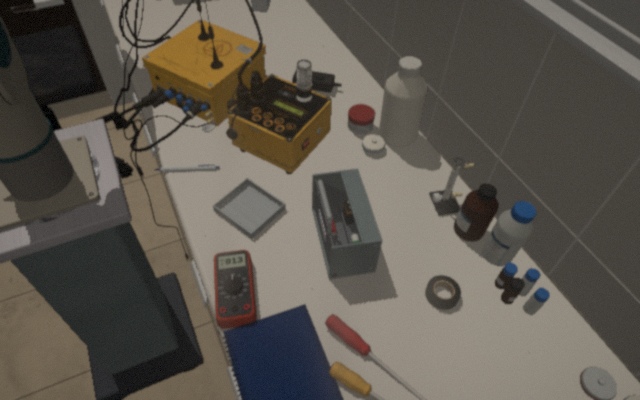

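View pics/top0.png

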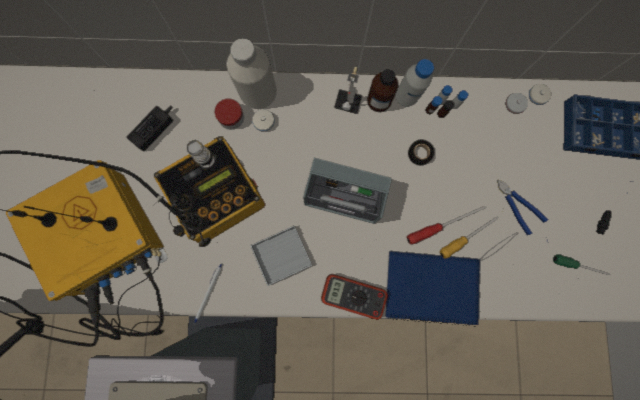

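Run:
```python
import cv2,numpy as np
a=cv2.imread('pics/top0.png')[130:300,240:410];b=cv2.imread('pics/scene0.png')[160:290,200:390]
a=cv2.resize(a,(510,510),interpolation=3);b=cv2.resize(b,(760,520),interpolation=3)
a=cv2.convertScaleAbs(a,alpha=1.5);b=cv2.convertScaleAbs(b,alpha=1.5)
cv2.imwrite('pics/top0z.png',a);cv2.imwrite('pics/scene0z.png',b)
```

```text
(no output)
```

View pics/top0z.png

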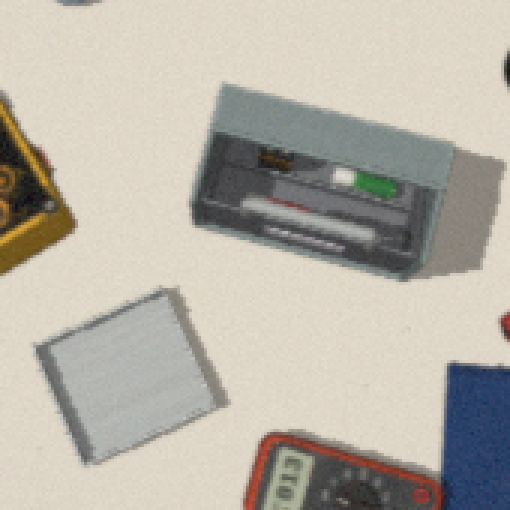

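View pics/scene0z.png

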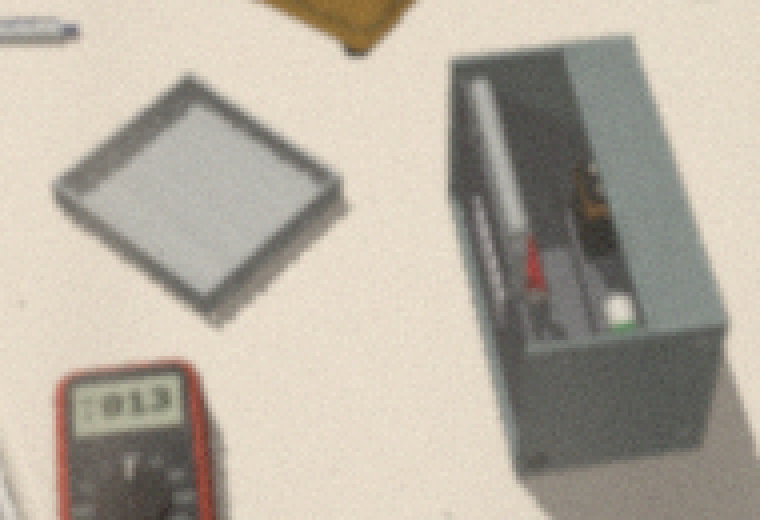

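Run:
```python
from h import *
def T(u,v):return ('top0',240+u/3,130+v/3)
def S(u,v):return ('scene0',200+u/4,160+v/4)
for a,b in((T(243,203),S(478,82)),(T(378,238),S(515,235))):print(tri(a,b), onz(*a,.132),onz(*b,.132))
# cabinet top corners z .107
print('cab')
for t in((220,85),(453,145)):print(onz(*T(*t),.107))
for t in((633,37),(727,325)):print(onz(*S(*t),.107))
print('tray rim .018')
for t in((37,345),(165,290),(220,402),(87,462)):print(onz(*T(*t),.018))
for t in((190,77),(341,183),(210,305),(55,190)):print(onz(*S(*t),.018))
```

```text
(array([ 0.49163733, -0.34173876,  0.13136374]), np.float64(0.0015900417400328552)) [ 0.49074085 -0.341521    0.132     ] [ 0.49219536 -0.34233225  0.132     ]
(array([ 0.46720215, -0.43197274,  0.13940695]), np.float64(0.0006032574662827999)) [ 0.46863539 -0.43304287  0.132     ] [ 0.46958935 -0.42707185  0.132     ]
cab
[ 0.58004681 -0.32420148  0.107     ]
[ 0.54002936 -0.48971661  0.107     ]
[ 0.58264661 -0.32700577  0.107     ]
[ 0.54020124 -0.49068338  0.107     ]
tray rim .018
[ 0.39931934 -0.18998833  0.018     ]
[ 0.44278004 -0.28524535  0.018     ]
[ 0.3591828  -0.32888214  0.018     ]
[ 0.3135337  -0.23102195  0.018     ]
[ 0.39887918 -0.18681229  0.018     ]
[ 0.44454095 -0.28619772  0.018     ]
[ 0.35769662 -0.32980026  0.018     ]
[ 0.31055457 -0.23113781  0.018     ]
```

View pics/wrist0.png

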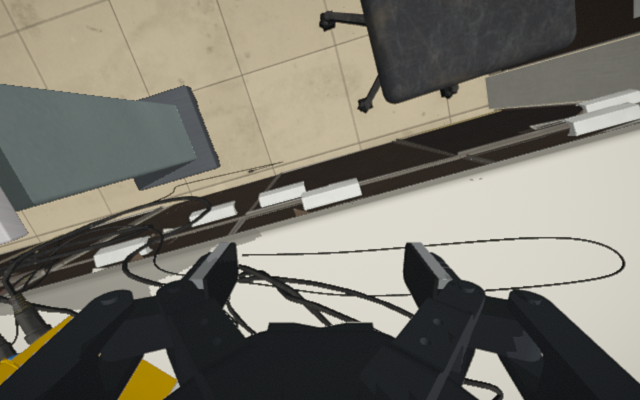

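Run:
```python
from h import *
# instrument small: top corner nearest bin, tentative; loops
for n,a,b in(('bigcorner',('top0',102,165),('scene0',266,56)),('bigright front',('top0',152,238),('scene0',214,103)),('small right',('top0',225,140),('scene0',331,100)),('small near',('top0',262,200),('scene0',288,140)),('jack',('top0',109,224),('scene0',217,62)),('bottle',('top0',198,150),('scene0',304,68))):
  print(n,tri(a,b))
print(onz('top0',262,200,.2),onz('top0',225,140,.2))
```

```text
bigcorner (array([0.56582176, 0.13337995, 0.07780145]), np.float64(0.006280316259769121))
bigright front (array([0.40170942, 0.01558589, 0.07235776]), np.float64(0.01105536398102413))
small right (array([ 0.61252385, -0.13976056,  0.12557925]), np.float64(0.0049630039333887245))
small near (array([ 0.48221857, -0.22214275,  0.13207207]), np.float64(0.00251537073320147))
jack (array([0.42987328, 0.0754991 , 0.13535834]), np.float64(0.0025004632393190247))
bottle (array([ 0.56562082, -0.10735261,  0.19955658]), np.float64(0.0015539371675167895))
[ 0.47175153 -0.23137289  0.2       ] [ 0.58554334 -0.15667139  0.2       ]
```

```bash
cat >> h.py <<'E'
def rows(pts,cap=None):
    """pts: list of (world pos, tool-z yaw deg, opening); tool vertical. prints rows from current commanded pose (approx measured)"""
    s=arm.get_state(); p0=np.array(s['eef_pos']); R0=R.from_quat(s['ee_rot'])
    for p,yaw,o in pts:
        a=np.radians(yaw); z=np.array([np.cos(a),np.sin(a),0]); y=np.array([0,0,-1.]); x=np.cross(y,z)
        d=R0.inv().apply(np.array(p)-p0)*1000; r=(R0.inv()*R.from_matrix(np.c_[x,y,z])).as_rotvec()
        print(*np.round(d).astype(int),*r.round(3),o)
E
python3 - <<'E'
from h import *
pts=[((.179,.624,.40),74,85)]
for az in np.linspace(66,2,9):
    a=np.radians(az); pts.append(((.6*np.cos(a),.6*np.sin(a),.4),74-(74-az)*87.8/113,40))
rows(pts)
E
```

```text
0 -144 -1 0.001 -0.001 0.0 85
83 -144 -56 0.001 0.108 0.0 40
165 -144 -73 0.001 0.216 0.0 40
244 -144 -102 0.001 0.325 0.0 40
318 -144 -141 0.001 0.433 0.0 40
385 -144 -190 0.001 0.542 0.0 40
446 -144 -248 0.001 0.65 0.001 40
497 -144 -314 0.001 0.759 0.001 40
539 -144 -386 0.001 0.867 0.001 40
571 -144 -464 0.001 0.976 0.001 40
```

```bash
python3 -m pendant '0 -50 0 0 0 0 85; 0 -100 0 0 0 0 85; 0 -144 0 0 0 0 85; 83 -144 -56 0 0.108 0 40; 83 -144 -56 0 0.108 0 40; 165 -144 -73 0 0.216 0 40; 165 -144 -73 0 0.216 0 40; 244 -144 -102 0 0.325 0 40; 244 -144 -102 0 0.325 0 40; 318 -144 -141 0 0.433 0 40; 318 -144 -141 0 0.433 0 40; 385 -144 -190 0 0.542 0 40; 385 -144 -190 0 0.542 0 40; 446 -144 -248 0 0.65 0 40; 446 -144 -248 0 0.65 0 40; 497 -144 -314 0 0.759 0 40; 497 -144 -314 0 0.759 0 40; 539 -144 -386 0 0.867 0 40; 539 -144 -386 0 0.867 0 40; 571 -144 -464 0 0.976 0 40'
python3 - <<'E'
from h import *
pts=[]
for az in np.linspace(-5,-38.9,6):
    a=np.radians(az); pts.append(((.61*np.cos(a),.61*np.sin(a),.4),74-(74-az)*87.8/113,40))
pts.append(((.480,-.387,.30),-13.8,40))
rows(pts)
E
```

```text
clock: 2.15
eef_pos: [0.5967, 0.0561, 0.3997]
ee_rot: [-0.572, 0.416, -0.414, 0.573]
contact_force: [1.1, 0.8, -0.6]
width: 0.04
107 -1 -24 -0.0 0.096 -0.002 40
172 -1 -56 0.0 0.188 -0.002 40
232 -1 -95 0.0 0.28 -0.002 40
287 -1 -142 0.0 0.372 -0.002 40
337 -1 -194 0.0 0.464 -0.002 40
379 -1 -253 0.0 0.556 -0.002 40
385 99 -249 0.0 0.557 -0.002 40
```

```bash
python3 -m pendant '50 0 -12 0 0.05 0 40; 107 0 -24 0 0.096 0 40; 172 0 -56 0 0.188 0 40; 172 0 -56 0 0.188 0 40; 232 0 -95 0 0.28 0 40; 232 0 -95 0 0.28 0 40; 287 0 -142 0 0.372 0 40; 287 0 -142 0 0.372 0 40; 337 0 -194 0 0.464 0 40; 337 0 -194 0 0.464 0 40; 379 0 -253 0 0.556 0 40; 379 0 -253 0 0.556 0 40; 385 50 -250 0 0.557 0 40; 385 99 -249 0 0.557 0 40; 385 99 -249 0 0.557 0 40; 385 99 -249 0 0.557 0 40'
python3 - <<'E'
from h import *
snap('wrist','w1');snap('scene','s1');snap('top','t1')
print(arm.get_state()['eef_pos'],arm.get_state()['contact_force'])
rows([((.480,-.387,.138),-13.8,40)])
E
```

```text
clock: 3.75
eef_pos: [0.479, -0.3879, 0.3016]
ee_rot: [-0.436, 0.557, -0.556, 0.436]
contact_force: [-0.1, 0.4, 0.6]
width: 0.04
[ 0.47994653 -0.38922065  0.30418228] [ 0.65191133 -0.65548124  0.29597453]
-3 166 -1 -0.004 -0.001 0.002 40
```

View pics/w1.png

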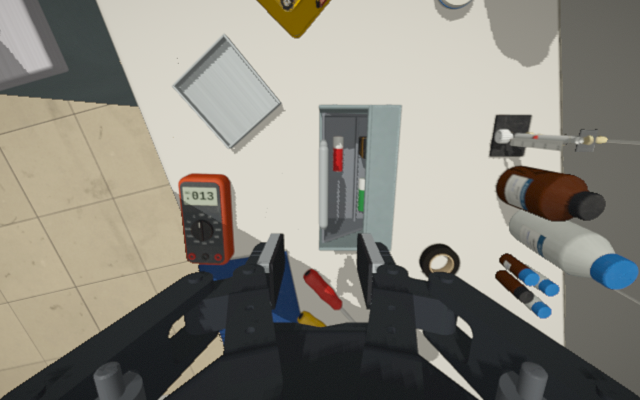

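Run:
```python
from h import *
a=cv2.imread('pics/w1.png')[90:260,300:420];cv2.imwrite('pics/w1z.png',cv2.resize(a,None,fx=3.5,fy=3.5,interpolation=3))
for u,v in((323.5,142),(323,188),(323,235)):print(onz('w1',u,v,.132))
print(proj('w1',(.480,-.387,.132)))
```

```text
[ 0.49322282 -0.34093024  0.132     ]
[ 0.48141471 -0.38734534  0.132     ]
[ 0.46874553 -0.43944997  0.132     ]
[321.62744886 188.00198391]
```

View pics/w1z.png

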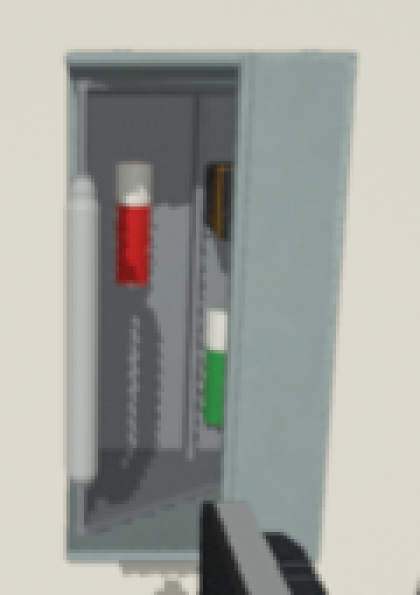

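```bash
python3 -m pendant '-1 50 1 0 0 0 40; -1 100 1 0 0 0 40; -1 140 1 0 0 0 40; -1 164 1 0 0 0 40; -1 164 1 0 0 0 40; -1 164 1 0 0 0 40; -1 164 1 0 0 0 40'
python3 - <<'E'
from h import *
snap('wrist','w2');snap('scene','s2')
for i in range(3):
  s=arm.get_state();print(s['eef_pos'],s['contact_force'])
a=cv2.imread('pics/s2.png')[130:290,260:420];cv2.imwrite('pics/s2z.png',cv2.resize(a,None,fx=3.5,fy=3.5,interpolation=3))
E
```

```text
clock: 4.6
eef_pos: [0.4815, -0.3887, 0.14]
ee_rot: [0.436, -0.555, 0.558, -0.436]
contact_force: [-0.4, 0.5, -0.1]
width: 0.0396
[ 0.48124058 -0.38823647  0.13958812] [-0.49442732  0.8254885   0.17651504]
[ 0.48124058 -0.38823647  0.13958812] [-0.49442732  0.8254885   0.17651504]
[ 0.48124058 -0.38823647  0.13958812] [-0.49442732  0.8254885   0.17651504]
```

View pics/w2.png

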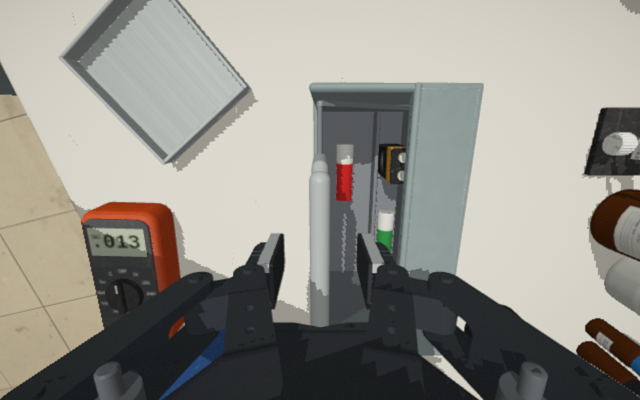

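View pics/s2z.png

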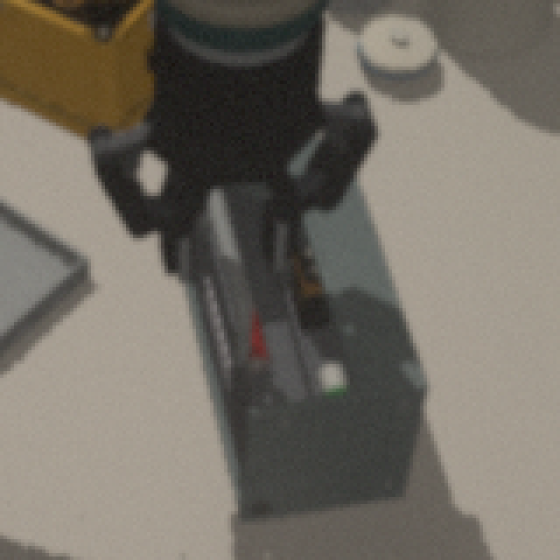

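```bash
python3 -m pendant '0 0 0 0 0 0 0; 0 0 0 0 0 0 0; 0 0 0 0 0 0 0; 0 0 0 0 0 0 0; 0 0 0 0 0 0 0; 0 0 0 0 0 0 0; 0 0 0 0 0 0 0' 30; python3 -m pendant '0 0 -6 0 0 0 0; 0 1 -12 0 0 0 0; 0 2 -17 0 0 0 0; 0 3 -23 0 0 0 0; 0 5 -29 0 0 0 0; 0 7 -34 0 0 0 0; 0 9 -40 0 0 0 0; 0 11 -45 0 0 0 0; 0 14 -50 0 0 0 0; 0 16 -55 0 0 0 0'
```

```text
clock: 5.4
eef_pos: [0.4806, -0.3875, 0.1381]
ee_rot: [0.436, -0.556, 0.557, -0.436]
contact_force: [-0.1, 0.7, 7.5]
width: 0.0087
clock: 6.4
eef_pos: [0.4265, -0.3741, 0.1208]
ee_rot: [0.436, -0.557, 0.557, -0.436]
contact_force: [4.8, -2.3, 1.2]
width: 0.0088
```

```bash
python3 -m pendant '0 3 -5 0 0 0 0; 0 6 -10 0 0 0 0; 0 10 -14 0 0 0 0; 0 14 -19 0 0 0 0; 0 14 -19 0 0 0 0; 0 14 -19 0 0 0 0'
python3 - <<'E'
from h import *
snap('wrist','w3');snap('scene','s3');snap('top','t3')
a=cv2.imread('pics/s3.png')[130:290,260:420];cv2.imwrite('pics/s3z.png',cv2.resize(a,None,fx=3.5,fy=3.5,interpolation=3))
E
```

```text
clock: 7.0
eef_pos: [0.4097, -0.37, 0.1079]
ee_rot: [0.436, -0.556, 0.558, -0.437]
contact_force: [7.6, -1.7, 5.8]
width: 0.0087
```

View pics/w3.png

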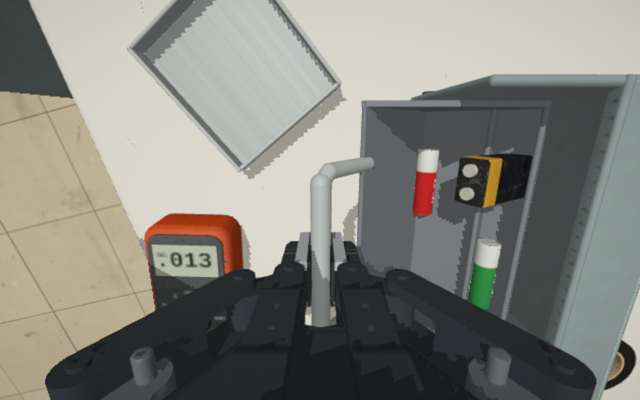

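View pics/s3z.png

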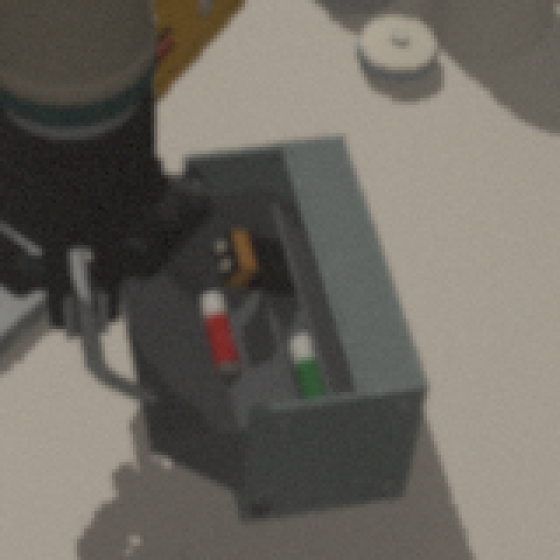

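```bash
python3 -m pendant '0 0 0 0 0 0 24; 0 0 0 0 0 0 24; 0 0 0 0 0 0 24; 0 0 0 0 0 0 24; 0 -20 0 0 0 0 24; 0 -60 0 0 0 0 24; 0 -110 0 0 0 0 40; 0 -150 0 0 0 0 40; 0 -150 0 0 0 0 40; 0 -150 0 0 0 0 40'
python3 - <<'E'
from h import *
snap('wrist','w4');snap('scene','s4');snap('top','t4')
a=cv2.imread('pics/s4.png')[140:270,270:400];cv2.imwrite('pics/s4z.png',cv2.resize(a,None,fx=4,fy=4,interpolation=3))
print(arm.get_state()['joint_positions'])
E
```

```text
clock: 8.15
eef_pos: [0.4082, -0.3694, 0.2578]
ee_rot: [0.436, -0.556, 0.557, -0.436]
contact_force: [0.1, 0.3, -0.5]
width: 0.04
[ 0.32465152  0.53887372  0.55034513  1.80891738 -0.3505155   0.89581188
  0.79296617]
```

View pics/w4.png

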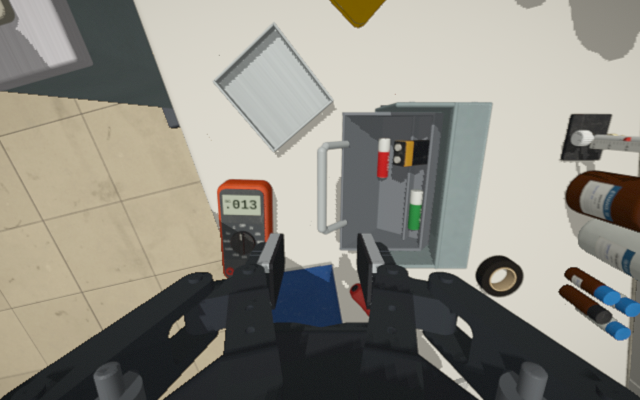

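View pics/s4z.png

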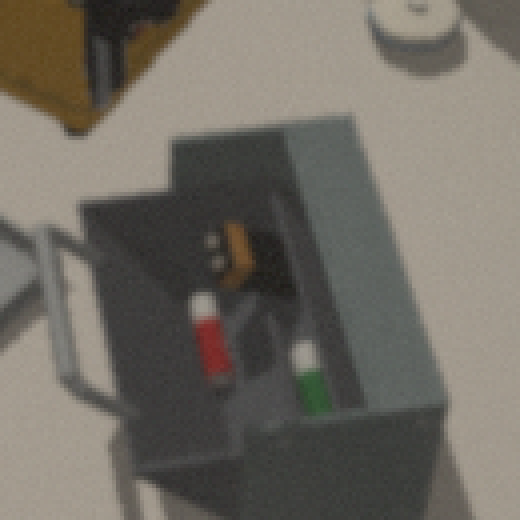

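View pics/t4.png

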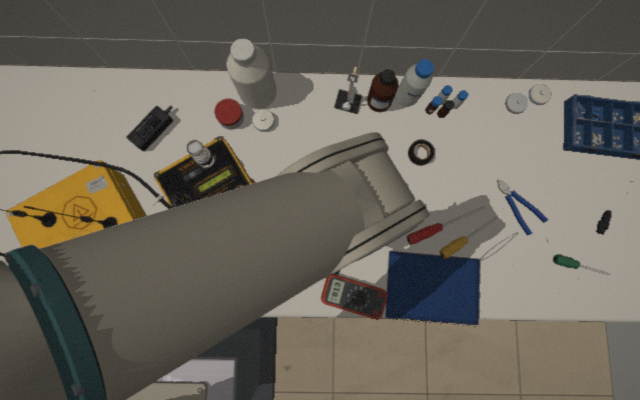

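Run:
```python
from h import *
a=cv2.imread('pics/w4.png')[95:280,310:500];cv2.imwrite('pics/w4z.png',cv2.resize(a,None,fx=4,fy=3.2,interpolation=3))
a=cv2.resize(cv2.imread('pics/w4.png')[95:245,330:480],None,fx=4,fy=4,interpolation=3);cv2.imwrite('pics/w4z.png',a)
```

```text
(no output)
```

View pics/w4z.png

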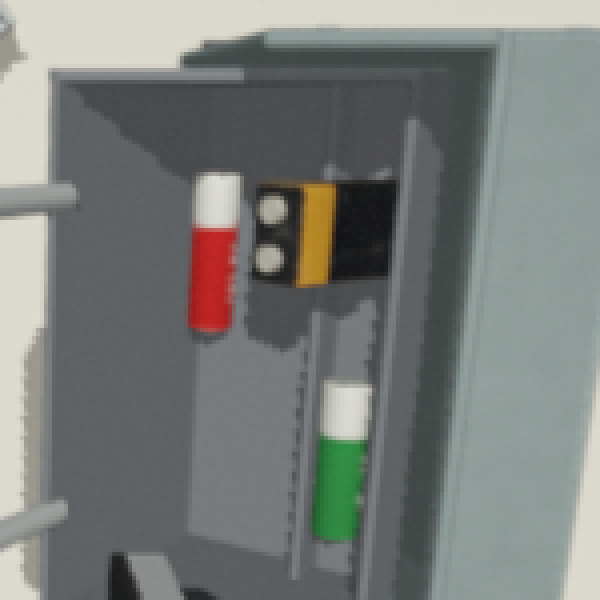

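Run:
```python
from h import *
h=np.array([.4815+.0045*.97,-.386-.0045*.241,.016]); yaw=np.radians(-13.8)
xb=np.array([np.cos(yaw),np.sin(yaw),0]);yb=np.array([-np.sin(yaw),np.cos(yaw),0]);zz=np.array([0,0,1.])
def bf(P,th=.69):
    d=P-h;a,b,c=d@xb,d@yb,d[2]
    return np.round([a*np.cos(th)+c*np.sin(th),b,-a*np.sin(th)+c*np.cos(th)],4)
S=lambda u,v:('scene' and 's4',270+u/4,140+v/4)
W=lambda u,v:('w4',330+u/4,95+v/4)
P=[]
for w,s in(((272,209),(213,241)),((269,258),(217,262))):
    p,e=tri(W(*w),S(*s));print('term',p,e,bf(p));P.append(p)
# wrist rays on z=0.086
for w in((272,209),(269,258)):
    p=onz(*W(*w),.086);print(p,bf(p))
# left wall top-left corner front of bin: bin (-4.5,78,82)
for w in((52,75),(413,122)):
    print('corner',bf(onz(*W(*w),.016+.766*.082*.94)))
th=.69
def bw(x,y,z): return h+xb*(x*np.cos(th)-z*np.sin(th))+yb*y+zz*(x*np.sin(th)+z*np.cos(th))
print('proj corner', (proj('w4',bw(-.0045,.078,.082))-[330,95])*4,'backwall top', (proj('w4',bw(.0675,.075,.022))-[330,95])*4)
print('bw block top mid',bw(.055,.035,.045))
```

```text
term [ 0.49861084 -0.34745546  0.07728051] 0.0010462899394779821 [0.0413 0.0415 0.0454]
term [ 0.49515987 -0.35992941  0.07761835] 0.00019943944743492433 [0.0412 0.0286 0.0459]
[ 0.49589447 -0.34607988  0.086     ] [0.0445 0.0422 0.054 ]
[ 0.49304322 -0.35832234  0.086     ] [0.0446 0.0296 0.0539]
corner [-0.0059  0.0755  0.0815]
corner [0.0671 0.0637 0.0212]
proj corner [55.63246413 64.67705918] backwall top [418.40578439  76.79948677]
bw block top mid [ 0.50759042 -0.35638045  0.08571562]
```

Run:
```python
from h import *
a=cv2.resize(cv2.imread('pics/s4.png')[185:225,310:360],None,fx=14,fy=14,interpolation=3);cv2.imwrite('pics/s4zz.png',cv2.convertScaleAbs(a,alpha=1.5))
a=cv2.resize(cv2.imread('pics/w4.png')[130:175,380:440],None,fx=12,fy=12,interpolation=3);cv2.imwrite('pics/w4zz.png',cv2.convertScaleAbs(a,alpha=1.5,beta=10))
```

```text
(no output)
```

View pics/s4zz.png

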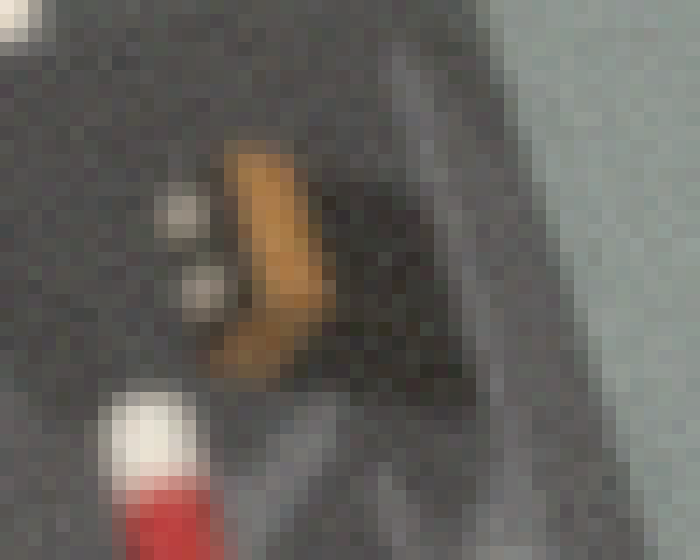

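View pics/w4zz.png

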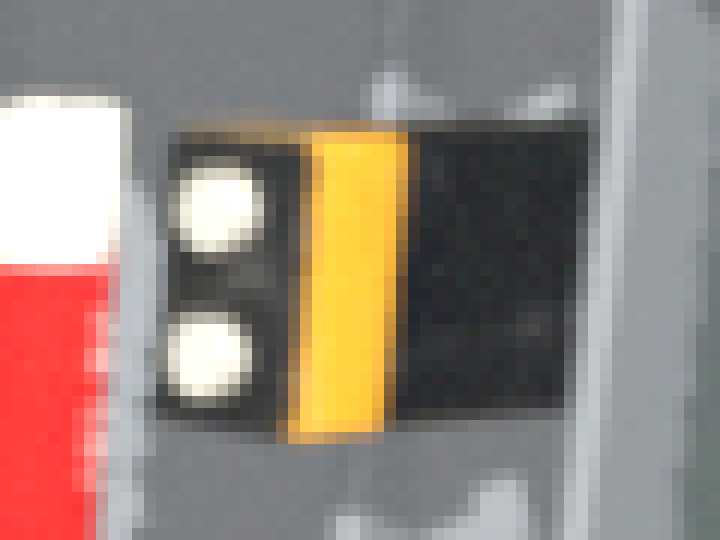

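```bash
cat >> h.py <<'E'
h0=np.array([.4815+.0045*.97,-.386-.0045*.241,.016]); yawb=np.radians(-13.8)
xb=np.array([np.cos(yawb),np.sin(yawb),0]);yb=np.array([-np.sin(yawb),np.cos(yawb),0]);zz=np.array([0,0,1.])
def bf(P,th=.69):
    d=P-h0;a,b,c=d@xb,d@yb,d[2]
    return np.round([a*np.cos(th)+c*np.sin(th),b,-a*np.sin(th)+c*np.cos(th)],4)
def bw(x,y,z,th=.69): return h0+xb*(x*np.cos(th)-z*np.sin(th))+yb*y+zz*(x*np.sin(th)+z*np.cos(th))
E
python3 - <<'E'
from h import *
S=lambda u,v:('s4',310+u/14-.5,185+v/14-.5)
W=lambda u,v:('w4',380+u/12-.5,130+v/12-.5)
for w,s in(((308,133),(228,150)),((290,437),(272,305)),((410,133),(290,150)),((388,437),(335,308)),((215,210),(182,215)),((210,355),(203,288))):
    p,e=tri(W(*w),S(*s));print(p.round(4),round(e,4),bf(p))
for x,z,n in((46,43,'topfront'),(64,43,'topback'),(55,45,'topc')):
  print(n,[( (proj('w4',bw(x/1e3,y,z/1e3))-[380,130])*12).round() for y in(.0485,.0215)])
for phi in(.27,.33):
  # leaned
  xf,zf=66-18*np.cos(phi),-3
  f=lambda a,b:((xf+a*np.cos(phi)-b*np.sin(phi))/1e3,(zf+a*np.sin(phi)+b*np.cos(phi))/1e3)
  for n,a,b in(('tf',0,46),('tb',18,46),('c',9,48)):
    X,Z=f(a,b);print(phi,n,round(X,4),round(Z,4),[((proj('w4',bw(X,y,Z))-[380,130])*12).round() for y in(.0485,.0215)])
# bin features: backwall top inner edge x .066 z.022 ; at y .035
print(((proj('w4',bw(.066,.035,.022))-[380,130])*12).round(),((proj('w4',bw(.069,.035,.022))-[380,130])*12).round())
E
```

```text
[ 0.5061 -0.3418  0.0821] 0.0018 [0.0489 0.0488 0.0454]
[ 0.5004 -0.3677  0.0812] 0.0014 [0.0488 0.0223 0.0442]
[ 0.5148 -0.3441  0.0805] 0.0011 [0.0549 0.0487 0.0384]
[ 0.5091 -0.3702  0.0791] 0.0006 [0.0544 0.0219 0.0369]
[ 0.4975 -0.3468  0.0785] 0.0006 [0.0411 0.0419 0.0471]
[ 0.4949 -0.3593  0.0783] 0.0003 [0.0413 0.0291 0.0467]
topfront [array([291., 127.]), array([267., 434.])]
topback [array([496., 135.]), array([466., 454.])]
topc [array([383., 132.]), array([356., 447.])]
0.27 tf 0.0364 0.0413 [array([196., 122.]), array([174., 422.])]
0.27 tb 0.0537 0.0461 [array([363., 132.]), array([336., 447.])]
0.27 c 0.0445 0.0457 [array([262., 128.]), array([239., 436.])]
0.33 tf 0.0341 0.0405 [array([175., 120.]), array([155., 419.])]
0.33 tb 0.0511 0.0464 [array([332., 131.]), array([306., 444.])]
0.33 c 0.0419 0.0453 [array([236., 126.]), array([213., 433.])]
[589. 278.] [623. 280.]
```

```bash
cat >> h.py <<'E'
def row(p,y,z,o):
    s=arm.get_state(); p0=np.array(s['eef_pos']); R0=R.from_quat(s['ee_rot'])
    y=np.array(y)/np.linalg.norm(y); z=np.array(z)-y*(np.dot(y,z)); z/=np.linalg.norm(z); x=np.cross(y,z)
    d=R0.inv().apply(np.array(p)-p0)*1000; r=(R0.inv()*R.from_matrix(np.c_[x,y,z])).as_rotvec()
    print(*np.round(d,1),*r.round(3),o)
E
python3 - <<'E'
from h import *
zb=bw(0,0,1)-bw(0,0,0); G=bw(.0433,.0353,.0374)
print('G',G,'zb',zb)
row(G+.1*zb+[0,0,.03],-zb,-yb,38)
row(G+.1*zb,-zb,-yb,38)
E
```

```text
G [ 0.50359692 -0.35509063  0.07240666] zb [-0.61816308  0.15183541  0.77124601]
-35.9 76.2 26.7 0.543 1.5 0.541 38
-35.9 106.2 26.8 0.543 1.5 0.541 38
```

```bash
python3 -m pendant '-36 20 27 0.543 1.5 0.541 38; -36 20 27 0.543 1.5 0.541 38; -36 20 27 0.543 1.5 0.541 38; -36 20 27 0.543 1.5 0.541 38; -36 20 27 0.543 1.5 0.541 38; -36 20 27 0.543 1.5 0.541 38; -36 20 27 0.543 1.5 0.541 38; -36 20 27 0.543 1.5 0.541 38; -36 20 27 0.543 1.5 0.541 38; -36 20 27 0.543 1.5 0.541 38; -36 20 27 0.543 1.5 0.541 38; -36 30 27 0.543 1.5 0.541 38; -36 50 27 0.543 1.5 0.541 38; -36 76 27 0.543 1.5 0.541 38; -36 106 27 0.543 1.5 0.541 38; -36 106 27 0.543 1.5 0.541 38; -36 106 27 0.543 1.5 0.541 38; -36 106 27 0.543 1.5 0.541 38'
python3 - <<'E'
from h import *
zb=bw(0,0,1)-bw(0,0,0); G=bw(.0433,.0353,.0374)
snap('wrist','w5');snap('scene','s5')
row(G+.1*zb,-zb,-yb,38);row(G+.006*zb,-zb,-yb,38)
print(arm.get_state()['joint_positions'].round(2) if hasattr(arm.get_state()['joint_positions'],'round') else arm.get_state()['joint_positions'])
E
```

```text
clock: 10.1
eef_pos: [0.4457, -0.4046, 0.2557]
ee_rot: [-0.293, -0.659, 0.678, -0.145]
contact_force: [-0.4, 0.8, -0.6]
width: 0.0381
78.1 77.8 -58.3 0.051 0.001 0.061 38
72.3 171.5 -53.5 0.051 0.001 0.061 38
[ 1.22  0.48 -0.43  2.1  -1.1   0.23  0.12]
```

View pics/w5.png

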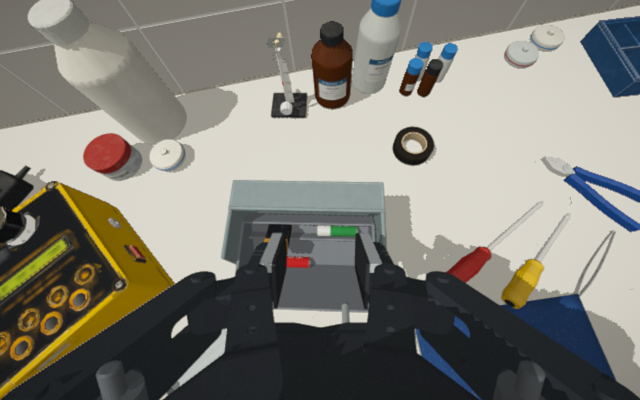

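View pics/s5.png

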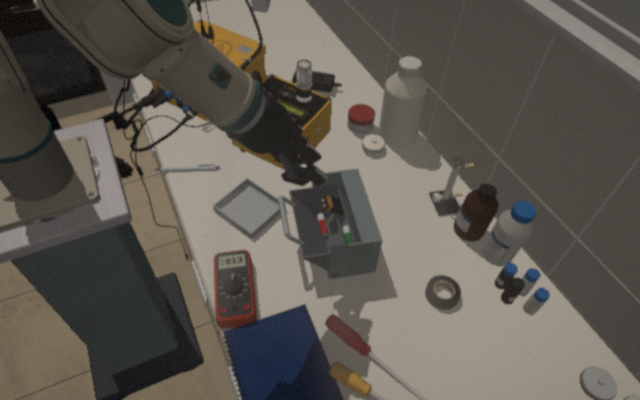

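Run:
```python
from h import *
G=bw(.0433,.0353,.0374)
row(G+[0,0,.13],[0,0,-1],-yb,38)
```

```text
-4.5 72.5 -58.3 0.048 0.019 -0.629 38
```

```bash
python3 -m pendant '0 0 0 0.01 0 -0.15 38; 0 0 0 0.02 0 -0.3 38; -2 20 -20 0.03 0.01 -0.45 38; -4 40 -40 0.048 0.019 -0.629 38; -4 72 -58 0.048 0.019 -0.629 38; -4 72 -58 0.048 0.019 -0.629 38; -4 72 -58 0.048 0.019 -0.629 38; -4 72 -58 0.048 0.019 -0.629 38; -4 72 -58 0.048 0.019 -0.629 38'
python3 - <<'E'
from h import *
G=bw(.0433,.0353,.0374)
snap('wrist','w6')
row(G+[0,0,.13],[0,0,-1],-yb,38);row(G+[0,0,.05],[0,0,-1],-yb,38);row(G+[0,0,.006],[0,0,-1],-yb,38)
print(np.round(arm.get_state()['joint_positions'],2))
E
```

```text
clock: 11.1
eef_pos: [0.5006, -0.3569, 0.2037]
ee_rot: [-0.087, -0.702, 0.702, 0.086]
contact_force: [-1.0, -0.4, -0.0]
width: 0.0379
-2.5 1.5 -2.7 -0.0 -0.005 -0.002 38
-2.3 81.5 -2.7 -0.0 -0.005 -0.002 38
-2.3 125.5 -2.7 -0.0 -0.005 -0.002 38
[ 0.32  0.67  0.42  1.68 -0.35  0.86 -0.93]
```

View pics/w6.png

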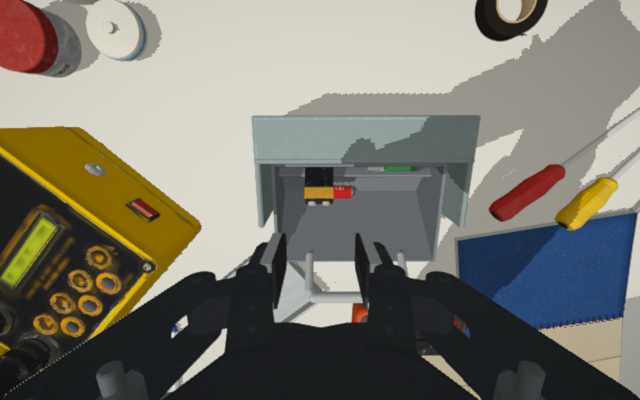

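Run:
```python
from h import *
a=cv2.imread('pics/w6.png')[150:220,290:370];cv2.imwrite('pics/w6z.png',cv2.convertScaleAbs(cv2.resize(a,None,fx=8,fy=8,interpolation=3),alpha=1.4))
hsv=cv2.cvtColor(cv2.imread('pics/w6.png'),cv2.COLOR_BGR2HSV)[150:230,290:370]
m=cv2.inRange(hsv,(12,140,100),(32,255,255)); ys,xs=np.nonzero(m); print(xs.min()+290,xs.max()+290,ys.min()+150,ys.max()+150)
for u,v in((xs.min()+290,ys.max()+151),(xs.max()+291,ys.max()+151),((xs.min()+xs.max())/2+290.5,ys.min()+150)):
  p=onz('w6',u-.5,v-.5,.0815);print(p,bf(p))
```

```text
304 333 187 198
[ 0.50597834 -0.34253876  0.0815    ] [0.0486 0.0481 0.0448]
[ 0.49947022 -0.36857564  0.0815    ] [0.0485 0.0212 0.0449]
[ 0.51338277 -0.35823974  0.0815    ] [0.057  0.0346 0.0379]
```

View pics/w6z.png

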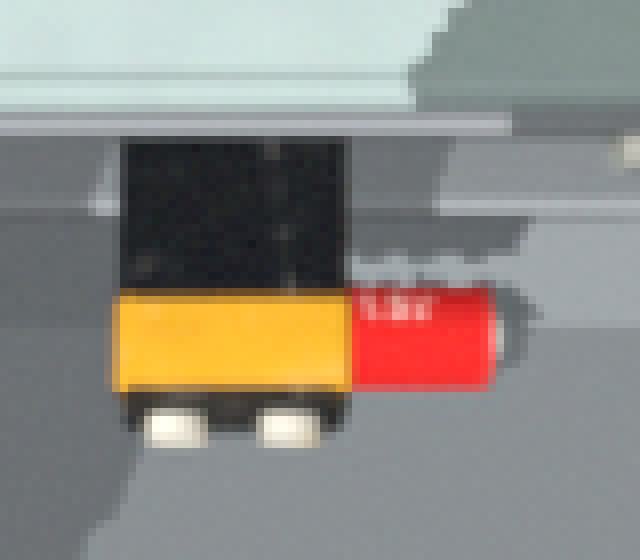

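```bash
python3 -m pendant '-2 40 -1 0 0 0 38; -2 75 -1 0 0 0 38; -2 95 -1 0 0 0 38; -2 110 -1 0 0 0 38; -2 118 -1 0 0 0 38; -2 125 -1 0 0 0 38; -2 125 -1 0 0 0 38; -2 125 -1 0 0 0 38'
python3 - <<'E'
from h import *
snap('wrist','w7');snap('scene','s7')
s=arm.get_state();print(s['eef_pos'],s['contact_force'])
a=cv2.imread('pics/s7.png')[140:270,270:400];cv2.imwrite('pics/s7z.png',cv2.resize(a,None,fx=4,fy=4,interpolation=3))
E
```

```text
clock: 11.95
eef_pos: [0.5059, -0.3588, 0.0838]
ee_rot: [-0.089, -0.7, 0.703, 0.084]
contact_force: [-5.1, -0.2, 24.5]
width: 0.0382
[ 0.50613312 -0.35970582  0.08349003] [-2.72981191 -2.67878682 20.42162019]
```

View pics/w7.png

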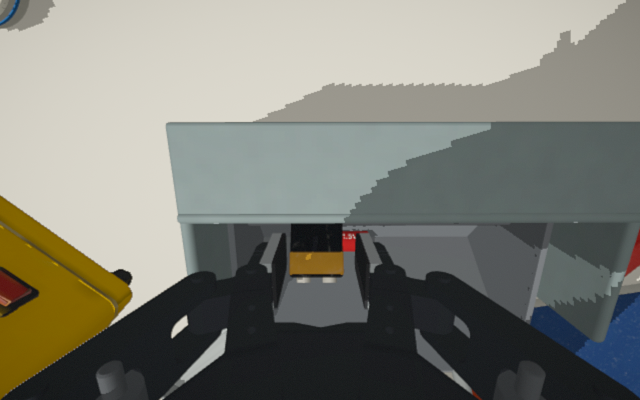

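View pics/s7z.png

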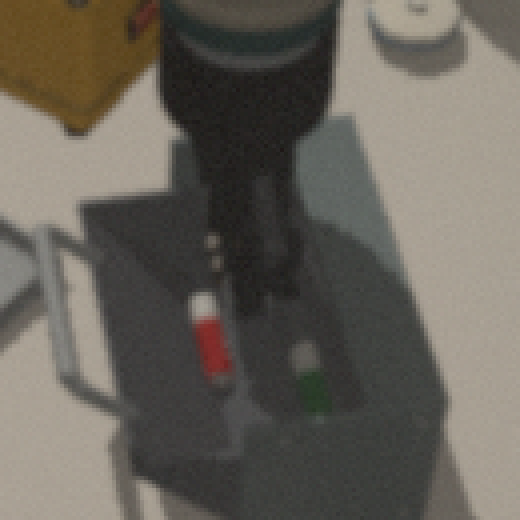

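```bash
python3 -m pendant '0 -4 0 0 0 0 38; 0 -8 -1 0 0 0 38; 0 -8 -2 0 0 0 38; 0 -8 -2 0 0 0 38'
python3 - <<'E'
from h import *
snap('wrist','w8')
s=arm.get_state();print(s['eef_pos'],s['contact_force'],s['wrist_torque'])
E
```

```text
clock: 12.45
eef_pos: [0.506, -0.3535, 0.0867]
ee_rot: [-0.086, -0.701, 0.702, 0.085]
contact_force: [0.3, -0.9, 6.9]
width: 0.0381
[ 0.50599496 -0.35349638  0.08667001] [-0.37592697 -0.71177301  6.99528143] [0.14100373 0.01830017 0.06874298]
```

View pics/w8.png

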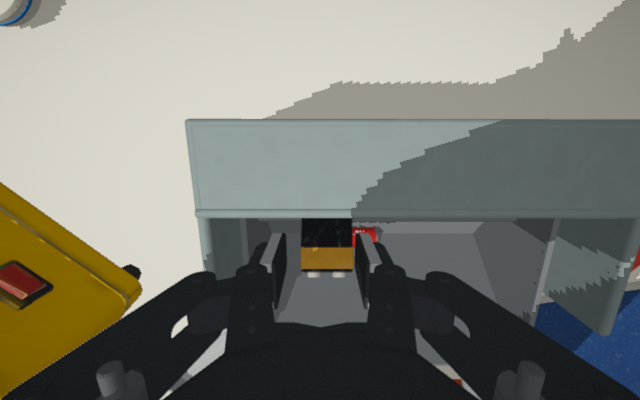

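```bash
python3 -m pendant '0 -12 0 0 0 0 38; 0 -12 2 0 0 0 33; 0 -12 2 0 0 0 33; 0 -12 2 0 0 0 33; 0 -12 2 0 0 0 33'
python3 - <<'E'
from h import *
snap('wrist','w9')
s=arm.get_state();print(s['eef_pos'],bf(np.array(s['eef_pos'])),s['contact_force'],s['wrist_torque'],s['width'])
E
```

```text
clock: 13.0
eef_pos: [0.5049, -0.3548, 0.0976]
ee_rot: [-0.085, -0.702, 0.702, 0.085]
contact_force: [-0.1, 0.6, 0.4]
width: 0.0331
[ 0.50492116 -0.35475842  0.09761202] [0.0603 0.0359 0.0561] [-0.50271924 -0.14488128  0.08980581] [-0.0375653   0.01606599  0.01912682] 0.0329346816235918
```

View pics/w9.png

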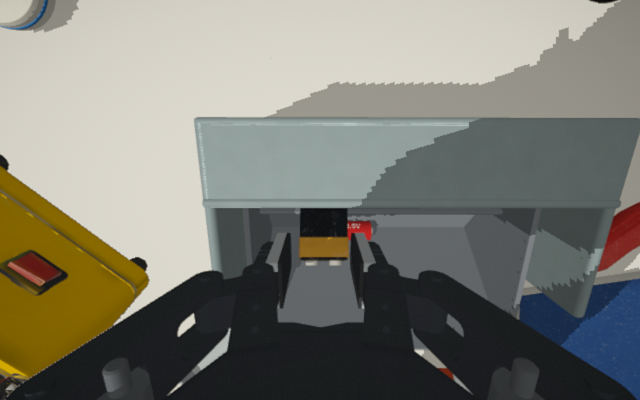

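```bash
python3 -m pendant '0 0 2 0 0 0 33; 0 6 2 0 0 0 33; 0 10 2 0 0 0 33; 0 13 2 0 0 0 33; 0 13 2 0 0 0 33; 0 13 2 0 0 0 33'
python3 - <<'E'
from h import *
snap('wrist','w10')
s=arm.get_state();print(s['eef_pos'],bf(np.array(s['eef_pos'])),s['contact_force'],s['wrist_torque'],s['width'])
E
```

```text
clock: 13.65
eef_pos: [0.5046, -0.357, 0.0848]
ee_rot: [-0.085, -0.702, 0.702, 0.085]
contact_force: [0.8, 0.2, 0.0]
width: 0.0329
[ 0.50461462 -0.35697078  0.08493038] [0.0524 0.0337 0.0461] [-0.55962478 -0.00331766  0.05856041] [ 0.00346195  0.01758451 -0.00486398] 0.03298262272918021
```

View pics/w10.png

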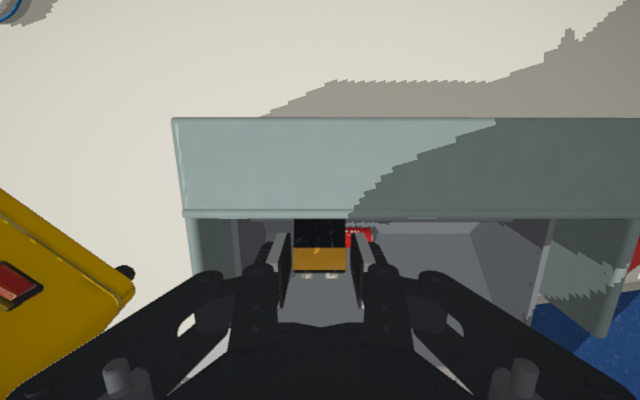

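```bash
python3 -m pendant '0 1 0 0 0 0 10; 0 1 0 0 0 0 10; 0 1 0 0 0 0 10; 0 1 0 0 0 0 10; 0 1 0 0 0 0 10; 0 1 0 0 0 0 10' 35; python3 -m pendant '0 -6 0 0 0 0 10; 0 -15 0 0 0 0 10; 0 -30 0 0 0 0 10; 0 -30 0 0 0 0 10; 0 -30 0 0 0 0 10'
python3 - <<'E'
from h import *
snap('wrist','w11');snap('scene','s11')
a=cv2.imread('pics/s11.png')[140:270,270:400];cv2.imwrite('pics/s11z.png',cv2.resize(a,None,fx=4,fy=4,interpolation=3))
E
```

```text
clock: 14.3
eef_pos: [0.5048, -0.3573, 0.0845]
ee_rot: [-0.086, -0.702, 0.702, 0.085]
contact_force: [0.1, 0.3, 6.0]
width: 0.0254
clock: 14.8
eef_pos: [0.5064, -0.3583, 0.1162]
ee_rot: [-0.087, -0.701, 0.703, 0.083]
contact_force: [-1.6, -0.8, 5.0]
width: 0.0255
```

View pics/w11.png

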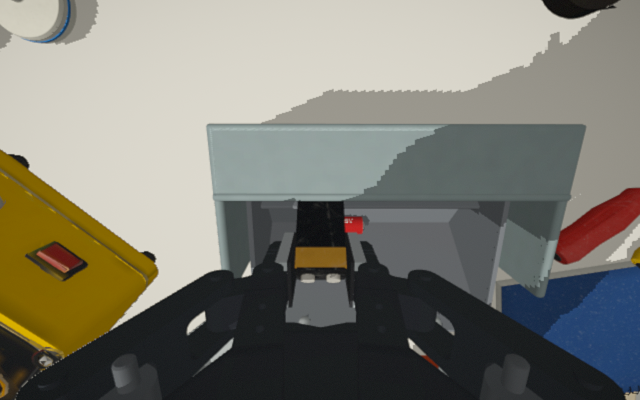

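View pics/s11z.png

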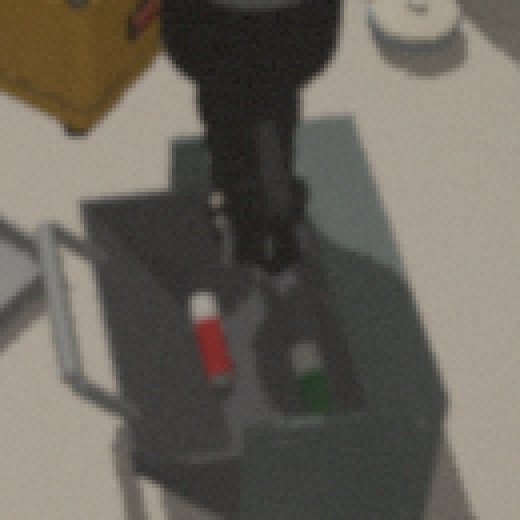

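```bash
python3 -m pendant '8 0 0 0 0 0 10; 18 -2 0 0 0 0 10; 30 -6 0 0 0 0 10; 40 -20 0 0 0 0 10; 40 -60 0 0 0 0 10; 40 -90 0 0 0 0 10; 40 -90 0 0 0 0 10; 40 -90 0 0 0 0 10'
python3 - <<'E'
from h import *
snap('wrist','w12');snap('scene','s12')
s=arm.get_state();print(s['eef_pos'],s['contact_force'],s['width'],np.round(s['joint_positions'],2))
E
```

```text
clock: 15.7
eef_pos: [0.4651, -0.3471, 0.2045]
ee_rot: [-0.086, -0.702, 0.702, 0.085]
contact_force: [-0.5, -0.6, -1.8]
width: 0.0258
[ 0.46474152 -0.34647231  0.20296899] [ 0.00740553 -0.46153868 -0.69344797] 0.02562025449050811 [ 0.32  0.63  0.42  1.78 -0.34  0.81 -0.9 ]
```

View pics/w12.png

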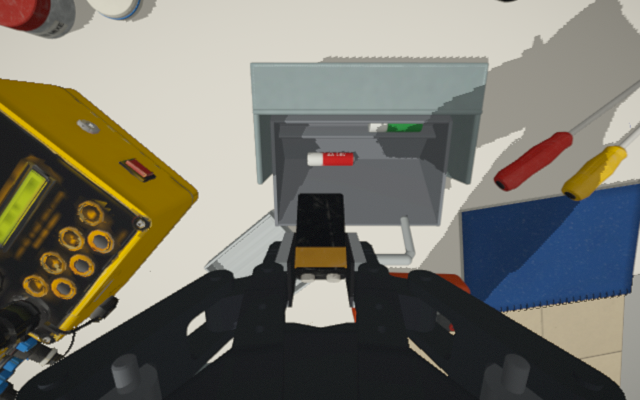

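View pics/s12.png

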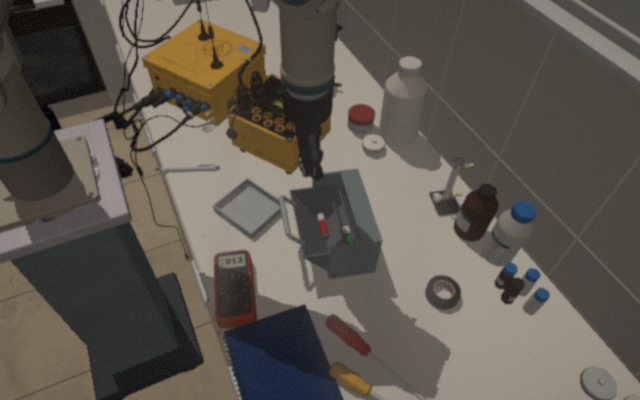

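```bash
python3 -m pendant '30 0 -16 0 0 0 10; 60 0 -32 0 0 0 10; 90 0 -48 0 0 0 10; 120 0 -65 0 0 0 10; 120 0 -65 0 0 0 10; 120 40 -65 0 0 0 10; 120 80 -65 0 0 0 10; 120 110 -65 0 0 0 10; 120 110 -65 0 0 0 10; 120 110 -65 0 0 0 10'
python3 - <<'E'
from h import *
snap('wrist','w13');snap('scene','s13')
s=arm.get_state();print(s['eef_pos'],s['contact_force'],s['width'],np.round(s['joint_positions'],2))
a=cv2.imread('pics/s13.png')[150:270,190:340];cv2.imwrite('pics/s13z.png',cv2.convertScaleAbs(cv2.resize(a,None,fx=5,fy=5,interpolation=3),alpha=1.5))
E
```

```text
clock: 16.8
eef_pos: [0.3643, -0.2557, 0.0935]
ee_rot: [0.085, 0.702, -0.702, -0.086]
contact_force: [0.1, -0.6, -0.2]
width: 0.0252
[ 0.36535915 -0.25624962  0.09483127] [-0.09912404 -0.65152627 -0.69094395] 0.025681265868483828 [ 0.38  0.66  0.25  2.21 -0.49  0.32 -0.77]
```

View pics/w13.png

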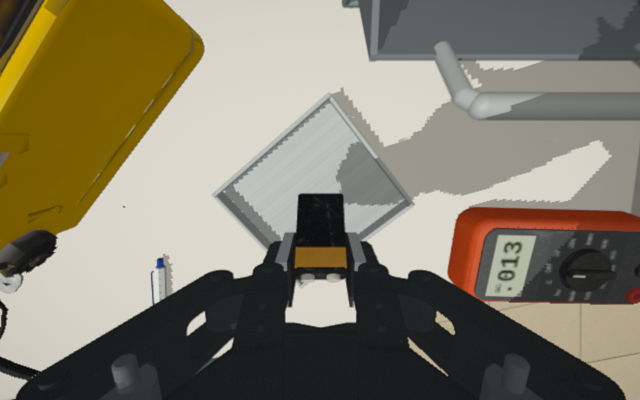

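View pics/s13z.png

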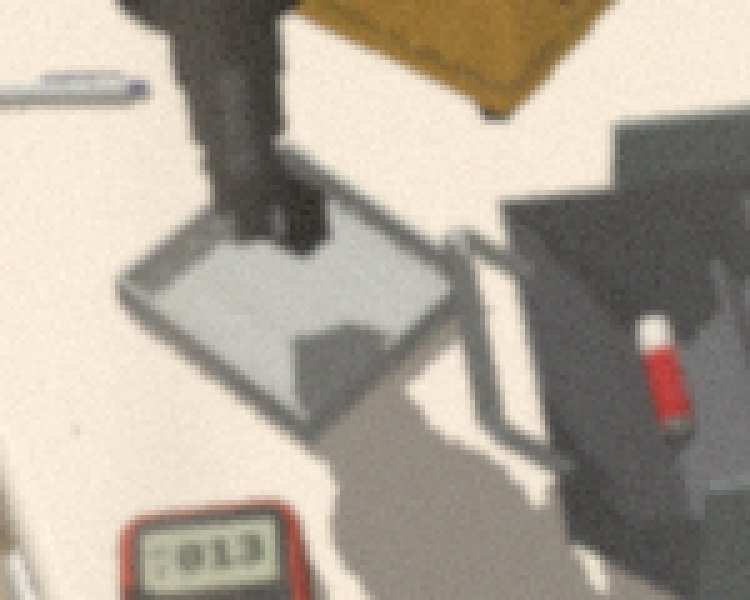

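```bash
python3 -m pendant '-8 20 0 0 0 0 10; -8 35 0 0 0 0 10; -8 42 0 0 0 0 10; -8 47 0 0 0 0 10; -8 51 0 0 0 0 10; -8 51 0 0 0 0 10'
python3 - <<'E'
from h import *
snap('wrist','w14');snap('scene','s14')
s=arm.get_state();print(s['eef_pos'],s['contact_force'],s['width'],np.round(s['joint_positions'],2))
a=cv2.imread('pics/s14.png')[150:270,190:340];cv2.imwrite('pics/s14z.png',cv2.convertScaleAbs(cv2.resize(a,None,fx=5,fy=5,interpolation=3),alpha=1.5))
E
```

```text
clock: 17.5
eef_pos: [0.3716, -0.2576, 0.0456]
ee_rot: [-0.086, -0.702, 0.702, 0.085]
contact_force: [-7.3, 2.2, 20.6]
width: 0.0247
[ 0.37169344 -0.2575824   0.045647  ] [-6.57035939  1.16190893 19.73475505] 0.025220148594432588 [ 0.38  0.77  0.24  2.21 -0.76  0.24 -0.51]
```

View pics/w14.png

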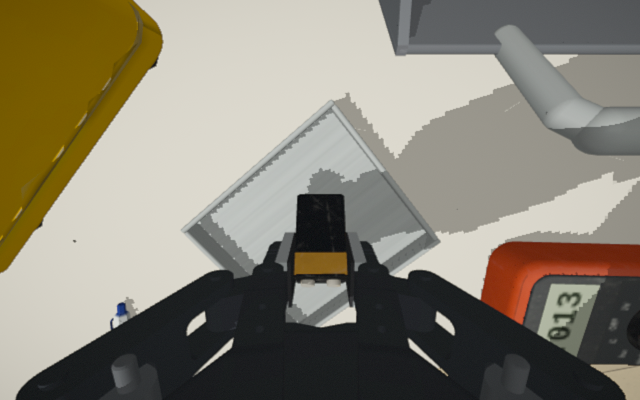

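View pics/s14z.png

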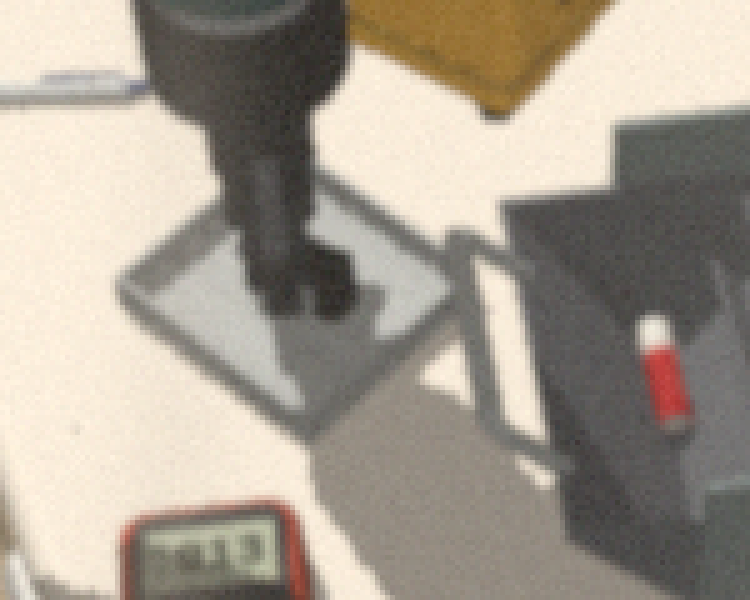

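```bash
python3 -m pendant '0 -2 0 0 0 0 10; 0 -3 0 0 0 0 10; 0 -3 0 0 0 0 28; 0 -3 0 0 0 0 36; 0 -3 0 0 0 0 42; 0 -3 0 0 0 0 42; 0 -3 0 0 0 0 42; 0 -3 0 0 0 0 42'
python3 - <<'E'
from h import *
snap('wrist','w15')
s=arm.get_state();print(s['eef_pos'],s['contact_force'],s['width'])
E
```

```text
clock: 18.4
eef_pos: [0.3725, -0.2575, 0.0458]
ee_rot: [-0.085, -0.702, 0.702, 0.085]
contact_force: [-0.0, -0.0, 1.0]
width: 0.042
[ 0.37256328 -0.25752887  0.04578474] [ 0.26191954 -0.86594315  0.29539102] 0.041967288291862775
```

View pics/w15.png

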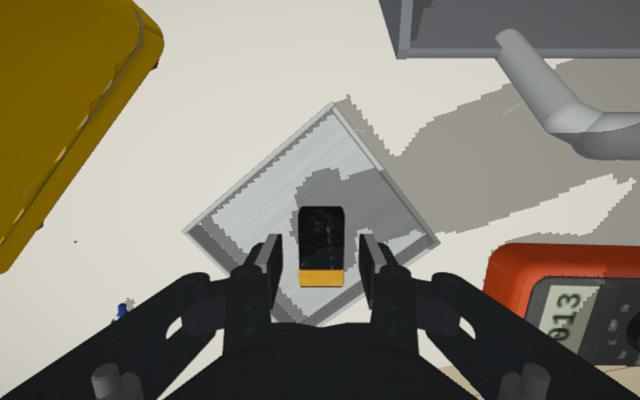

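The block lies flat in the tray (pixels 299–345, 206–287), clear of both pads. I'll retreat straight up.

```bash
python3 -m pendant '0 -20 0 0 0 0 42; 0 -60 0 0 0 0 42; 0 -100 0 0 0 0 42; 0 -150 0 0 0 0 42; 0 -190 0 0 0 0 42; 0 -190 0 0 0 0 42; 0 -190 0 0 0 0 42; 0 -190 0 0 0 0 42'
python3 - <<'E'
from h import *
snap('wrist','w16');snap('scene','s16')
s=arm.get_state();print(s['clock'],s['eef_pos'],s['contact_force'],s['width'])
a=cv2.imread('pics/s16.png')[150:270,190:390];cv2.imwrite('pics/s16z.png',cv2.convertScaleAbs(cv2.resize(a,None,fx=4,fy=4,interpolation=3),alpha=1.5))
E
```

```text
clock: 19.25
eef_pos: [0.372, -0.2566, 0.235]
ee_rot: [0.085, 0.702, -0.702, -0.086]
contact_force: [-0.1, 0.7, -0.7]
width: 0.0418
19.35 [ 0.37182792 -0.25681865  0.23469189] [-0.54184843 -0.10771298 -0.28155274] 0.041717442297942685
```

View pics/w16.png

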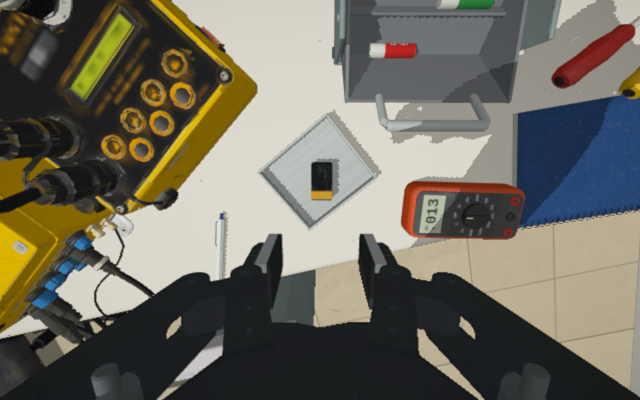

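View pics/s16z.png

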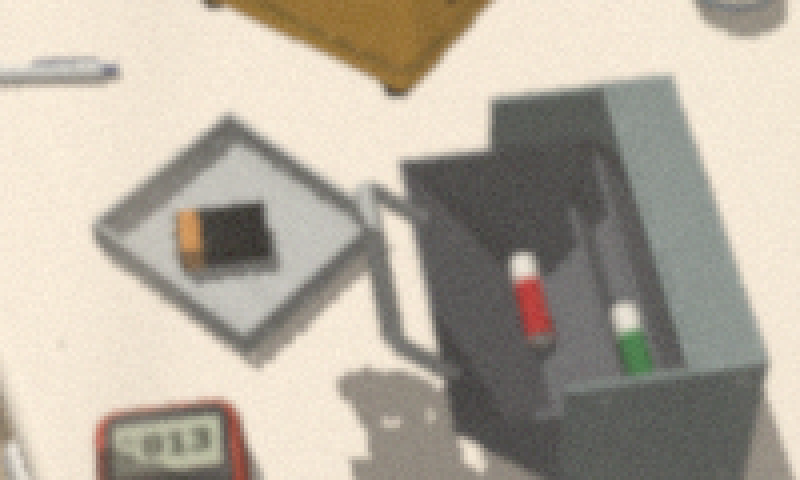

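Run:
```python
from h import *
p=onz('w16',322,161,.012); t=np.radians(26.5); d=p[:2]-[.378,-.2585]
print(p, d@[np.cos(t),np.sin(t)], d@[-np.sin(t),np.cos(t)])
arm.close_job(); print(arm.get_state()['clock'])
```

```text
[ 0.39246536 -0.26333889  0.012     ] 0.0107864448005579 -0.010784900457835386
the job is handed in; nothing more can be done
the job is handed in; nothing more can be done
```

The block battery is in the tray and the job is handed in, at about 19.4 s of the 53 s allowed. The hand-in reports no verdict.

**What I did:** I pinched the bar and tipped the bin to about 0.69 rad, worked out from how far the bar moved. I then picked the block out of the back row by its 27 mm sides and put it down in the tray. The bin is still tipped.

**Last checks:**
- **Block:** the last pictures show it lying flat and released. The centre of its underside is about 11 mm off the tray's centre along x and y, within the ±50 and ±55 mm limits. The height of about 12 mm follows from its lying flat; I did not measure it separately.
- **Round batteries:** both are still in the bin in the last pictures. I checked this by eye, not by measured distance.
- **Gripper:** it is about 0.2 m above the tray and touching nothing, with contact force under 1 N.

**What did not go to plan:**
- **Tilted grasp:** my first pose, leaning with the bin, ran into joint limits. I grasped with the tool vertical instead.
- **Contact in the bin:** on the first descent a finger touched the bin at about 25 N, probably on the left side wall. I backed off, narrowed the opening to 33 mm and came down again with no contact.
- **Block lean:** the block leaned about 20° more than the bin, so I set it down leaning and it settled flat when released.
- **Tray contact:** the block pressed on the tray floor with about 20 N before I let go.

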